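# Lock the vials in and set the purge valve

### The arm

A 6-joint arm with a two-finger parallel gripper is mounted at the origin on a cart in front of the work surface, level with it; the furniture and walls round the work are solid. World frame = base frame: x ahead of the robot, y to its left, z up, the work surface at z = 0. Lengths are in m, angles in rad, forces in N, time in s.
With the tool pointing down it reaches from about 0.25 to 0.725 m from the base axis. Payload 4 kg.
Tool frame: the origin (TCP) lies at the very end of the fingers, on their centre line; the grasp point (between the pads) lies 19 mm behind it; z points along the fingers, y is the line along which they close (so a half turn about z gives the same grasp; the last joint's range is limited). The gripper opens to 85 mm and grips with 20 to 120 N. Pads are 22 mm wide; open, the fingers measure 114 mm over their backs; the gripper's body (76 mm by 85 mm) begins 54 mm behind the grasp point. The pads swing forward as they close: fully open they stand 13 mm farther back than shut.
Start: joints at [1.336, 0.241, 0.005, 1.335, 0, 1.571], TCP at [0.116, 0.486, 0.231] pointing down, gripper open.
Joint ranges: [-2.72, 2.72], [-1.05, 1.87], [-1.09, 1.28], [-1.99, 2.15], [-1.42, 1.44], [-3.14, 3.14]. Speed limits (rad/s): [2.79, 2.79, 3.14, 3.14, 3.14, 3.14].

### API

Orientations are given as a unit quaternion [x, y, z, w].
In Python, from workcell import bot, vision, workorder, boxes_of gives the robot as it stands.
- The arm moves only by the tool send_rows, never from a script. Its argument "motion" is text: rows parted by semicolons, each of 5 numbers parted by spaces: the closure, from -1 (fully open) to 1 (shut), so that 0 is half open, then the shift along the tool's x, y, z in cm, then the turn about the tool's z in rad. In form: claw x y z twist; .... A call has 1 to 5 rows; each row is the pose to reach, as a shift and turn from the pose commanded when the call began, along the tool's axes at that moment; what a row does not reach only later rows make up. A row lasts 1/10 s, in which the tool goes at most 50 mm and 8.59 degrees, less where a joint would pass 70% of its speed; a pose out of reach is approached as far as the arm can. A call with a gripper value outside its range is refused whole. The fingers move at their own pace and stop on an object; the grip force is fixed at half the most. Time passes only in rows, so rows that repeat a pose let the fingers close. It gives the time, the measured TCP pose, the force, the opening and the grip force at its end, in the units of the state.
- bot.get_obs(): the state, without advancing time (a new reading comes with each control period).
- vision.camera(name): name is "scene" or "top" or "wrist"; returns the picture (384x512x3 uint8, red, green, blue); there is no depth.
- vision.camera_model(name): a dict with "fov_y" (degrees; the focal length in pixels is half the picture's height over the tangent of half this angle, whatever the lens; pixels are square), "cx", "cy" (the principal point, pixels), "world_from_camera" (4x4, takes a point from camera to world coordinates); the wrist camera has in their place "hand_eye" (4x4, takes a point from camera to tool coordinates, whose origin is the TCP and whose axes are the flange's). Camera axes: x right, y down, z forward; pixel columns grow to the right and rows downward; lengths in m; the calibration is good to about 2 mm. A picture is of the moment at which its call begins: read the wrist's pose just before it. camera_model takes no time and is no camera call.
- workorder.job_done(): hands the job in; it is judged then, once.
Trained networks look in the newest picture that a camera, given by its name, has taken for a name from the list of things; names that differ only in an ending like _2 or _b are one class to them, and where a whole thing is asked for, a point or a joint stands for the part that bears it (a point fixed in the world has none). Each returns a list of dicts, best first, with "conf" (0 to 1); they miss things now and then, are a little off and sometimes report something else, mostly with a low value. They report only what shows in the picture. A call takes as long as a camera call. They do not tell look-alikes from the thing itself.
- boxes_of(camera, target): "rect" ([centre column, centre row, width, height] in pixels, round what is visible of it).
The state is a dict: "clock": time; "joint_pos": joint angles; "joint_vel": joint speeds; "tau": joint torques, N m; "eef_pos": TCP position; "tool_rot": TCP orientation; "ft_force": force on the tool from outside, world axes, zero at the start; "ft_torque": the same for the moment, N m; "grip_width": finger opening in m; "grasp_force": force on a finger pad.
Only numpy, scipy, OpenCV 4.12 (cv2) and the standard library are available. Lean on these libraries where they do the work, as an engineer would, in place of code of your own. Each camera call takes 0.05 s, during which the arm holds its last target. There are 200 camera calls.

### The job

Get the vial purge station ready: swing the keeper bar shut over the vials until it snaps home behind its catch, then turn the valve wheel clockwise until it stops and back it off exactly two full turns. Finish while still holding the wheel's upright handle gripped between the fingers, with the wheel still, and leave the vials and the things round about where they are.

Things in the scene. Friction and masses are not known exactly. Their poses are not given: they have to be found in the camera images.
- keeper (a joint): keeper bar angle (rad) about its upright hinge: 0 = shut over the vials, at the end stop; grows as it swings open, counter-clockwise from above, towards the robot; starts at 0.7 to 1.1. Slight friction; stays where left. From 0.09 to 0.04 it must be pushed over a sprung catch ball (about 3 N at the knob); past 0.04 the ball snaps it home and keeps it at 0.
- keeper_hinge (a point): point on the keeper bar's hinge axis, at the bar's mid-thickness. The bar is steel, 16 mm wide, 8 mm thick, 152 mm from the hinge axis to the middle of its round end, its underside 81 mm over the worktop, 5 mm above the vial caps. The frame turns with the bar: its y axis points along the bar to the free end.
- wheel (a joint): valve wheel angle (rad): 0 = shut, at the hard stop; grows as the valve opens, counter-clockwise seen from above; one turn is 6.283. Starts about 1.2 to 5.5 and can open to 18.5. Friction takes about 1.5 to 3 N at the handle; the wheel stays where it is left.
- wheel_axis (a point): point on the wheel's upright turning axis, at the height of the top of the rim, 100 mm over the worktop. The wheel is black, lies level, 106 mm across its 12 mm thick round rim, with three spokes and a 28 mm hub that rises to 108 mm over the worktop.
- handle_center (a point): centre of the wheel's upright black handle, 42 mm from the wheel axis, 128 mm over the worktop. The handle is 18 mm in diameter, 50 mm tall (103 to 153 mm over the worktop) and spins freely on its pin: held in a gripper it can be carried round in circles without turning the gripper. Its bearing from wheel_axis turns with the wheel, radian for radian.
- handle: the same handle; origin on its axis at its lower end, z up along it.
- station: the purge station, fixed: grey deck 170 mm (its x, away from the robot) by 390 mm (its y), 12 mm thick, origin mid-underside. Wheel axis at x 0, y +100 mm; white vial block at x +20, y -97; keeper hinge at x +20, y -172; steel catch post with sprung ball and end stop, 96 mm high, at x +20, y -20.
- knob_center (a point): centre of the upright black knob on the keeper bar, 122 mm from the hinge axis and 109 mm over the worktop: a cylinder 16 mm in diameter and 34 mm tall (92 to 126 mm over the worktop), fixed to the bar, whose top is 89 mm over the worktop.
- sample_0_center (a point): centre, half-way up, of sample vial 0 (0 rightmost, 2 nearest the wheel): 23 mm wide, 56 mm tall, standing loose in its 25 mm well, cap 76 mm over the worktop.
- sample_1_center (a point): centre, half-way up, of sample vial 1 (0 rightmost, 2 nearest the wheel): 23 mm wide, 56 mm tall, standing loose in its 25 mm well, cap 76 mm over the worktop.
- sample_2_center (a point): centre, half-way up, of sample vial 2 (0 rightmost, 2 nearest the wheel): 23 mm wide, 56 mm tall, standing loose in its 25 mm well, cap 76 mm over the worktop.
- beaker_100: empty clear 100 ml beaker, 54 mm wide, 70 mm high, behind the station; a bystander, origin at the centre of its underside.
- indicator: small amber dropper bottle with black cap, 33 mm wide, 72 mm high, left of the station; a bystander, origin at the centre of its underside.
- marker: felt pen, 134 mm long, lying in front of the station; a bystander, origin at the centre of its underside.
- stopper_0: rubber stopper, 26 mm wide and high, standing on the front of the station's deck; a bystander, origin at the centre of its underside.
- stopper_1: smaller rubber stopper, 21 mm wide and high, on the back of the station's deck; a bystander, origin at the centre of its underside.
Mind the look-alikes: they are no part of the job. What is shaped like the part that bears sample_2_center but red is not meant. What is shaped like the part that bears sample_1_center but purple is not meant.

How it is judged:
By the outcome, as a careful person would: the job done as asked, in the order asked, and still so for the second after the job is handed in, while the arm keeps its last pose, push and grip.
It also fails if it takes over 67 s, if anything falls off the work surface, if the arm or the gripper's body presses on something with over 40 N, if the wrist force passes 120 N, or if a joint passes its speed limit or range.

## Working session

There is one attempt and no reset: what is moved stays moved. The work goes in short steps, Python scripts to look and compute and a tool call to move; the robot and the scene stay as the last step left them, time stands still between calls to the robot, and variables do not carry over. Pictures are saved under pics/ and viewed, at most 10 in all, crops included, and the job is handed in when it is done.

Besides the shell and the picture viewer there is one more tool, called after ">>>" as a command line: name --argument value ..., lists and objects as JSON in quotes. send_rows: Moves the arm, as the interface text tells. Its arguments: {"type":"object","properties":{"motion":{"type":"string"}},"required":["motion"]}

```bash
mkdir -p pics; ls; python3 - <<'E'
from workcell import bot, vision, boxes_of
import cv2,numpy as np
o=bot.get_obs(); print(o['clock'],o['eef_pos'],o['tool_rot'],o['grip_width'])
ims=[]
for c in ['scene','top']:
    im=vision.camera(c); m=vision.camera_model(c); print(c,m)
    cv2.imwrite(f'pics/{c}0.png',cv2.resize(im[:,:,::-1],(800,600)))
    for t in ['station','knob_center','keeper_hinge','handle','wheel','wheel_axis','sample_0_center','stopper_0','marker','indicator','beaker_100']:
        print(c,t,[(np.round(b['rect'],1).tolist(),round(b['conf'],2)) for b in boxes_of(c,t)][:4])
print(vision.camera_model('wrist'))
E
```

```text
pics
0.0 [0.11617967 0.4856514  0.23040015] [ 1.17136723e-01  9.93115225e-01 -1.05904640e-03 -1.25336548e-04] 0.08553032655913233
scene {'fov_y': 56.2845752008914, 'cx': 256.5468633113631, 'cy': 192.87495303081138, 'world_from_camera': array([[ 0.89500406, -0.22300048,  0.38631402,  0.25948499],
       [-0.44566955, -0.48319149,  0.75359448, -0.60070447],
       [ 0.01861172, -0.84663851, -0.53184287,  0.56569563],
       [ 0.        ,  0.        ,  0.        ,  1.        ]])}
scene station [([278.6, 242.8, 150.0, 152.4], 0.72)]
scene knob_center [([293.8, 252.1, 86.6, 20.8], 0.69)]
scene keeper_hinge [([293.4, 253.1, 92.4, 25.3], 0.79)]
scene handle [([237.6, 175.3, 6.3, 20.8], 0.55), ([248.2, 187.3, 41.7, 41.7], 0.26)]
scene wheel [([247.2, 186.9, 41.6, 44.6], 0.68)]
scene wheel_axis [([249.1, 188.1, 45.8, 45.1], 0.93)]
scene sample_0_center [([315.9, 258.1, 12.7, 21.3], 0.56), ([292.9, 251.3, 87.7, 26.0], 0.37)]
scene stopper_0 [([250.2, 253.1, 15.5, 11.2], 0.48)]
scene marker [([196.4, 235.4, 33.3, 30.2], 0.78)]
scene indicator [([229.9, 189.3, 13.1, 24.4], 0.55)]
scene beaker_10
[... 781 characters left out ...]
, 0.68)]
top sample_0_center []
top stopper_0 [([283.4, 217.2, 9.4, 12.3], 0.64), ([268.4, 176.6, 3.3, 8.6], 0.51)]
top marker [([239.8, 252.8, 48.8, 17.2], 0.73)]
top indicator [([191.2, 200.8, 11.9, 12.5], 0.57)]
top beaker_100 [([240.1, 198.6, 43.2, 35.1], 0.44)]
{'fov_y': 68.90388780618616, 'cx': 255.7942006881747, 'cy': 190.80740069102183, 'hand_eye': array([[ 1.00935591e-04, -9.57939586e-01, -2.86969926e-01,
         7.26030741e-02],
       [ 9.99999908e-01,  2.16028648e-04, -3.69400421e-04,
        -4.81433647e-04],
       [ 4.15857011e-04, -2.86969862e-01,  9.57939521e-01,
        -1.41869836e-01],
       [ 0.00000000e+00,  0.00000000e+00,  0.00000000e+00,
         1.00000000e+00]])}
```

```bash
cat > h.py <<'E'
import numpy as np, cv2
from workcell import bot, vision, boxes_of
from scipy.spatial.transform import Rotation as R
def cam(name,obs=None):
    m=vision.camera_model(name); f=192/np.tan(np.radians(m['fov_y']/2))
    if name=='wrist':
        T=np.eye(4);T[:3,:3]=R.from_quat(obs['tool_rot']).as_matrix();T[:3,3]=obs['eef_pos'];T=T@m['hand_eye']
    else: T=m['world_from_camera']
    return f,m['cx'],m['cy'],T
def at_z(c,u,v,z):
    f,cx,cy,T=c; d=T[:3,:3]@[(u-cx)/f,(v-cy)/f,1]; return T[:3,3]+d*(z-T[2,3])/d[2]
def proj(c,p):
    f,cx,cy,T=c; q=T[:3,:3].T@(np.asarray(p)-T[:3,3]); return q[:2]/q[2]*f+[cx,cy]
E
python3 - <<'E'
from h import *
s=cam('scene');t=cam('top')
for n,c,u,v,z in [('wheel',t,240.2,197.7,.1),('wheel',s,248,187.5,.1),('handle',t,222.1,200.6,.14),('handle',s,237.6,175.3,.128),('station',t,277.1,199.2,.03),('ind',t,191.2,200.8,.07),('stop0',t,283.4,217.2,.03),('stop1',t,268.4,176.6,.03)]: print(n,at_z(c,u,v,z).round(4))
for c,n in [(0,'scene'),(1,'top')]:
    im=cv2.imread(f'pics/{n}0.png'); im=cv2.resize(im,(512,384),interpolation=cv2.INTER_AREA)
    a=im[140:300,180:380] if c==0 else im[140:280,170:370]
    cv2.imwrite(f'pics/{n}0c.png',cv2.resize(a,None,fx=4,fy=4,interpolation=cv2.INTER_CUBIC)[:600])
E
```

```text
wheel [0.5765 0.0649 0.1   ]
wheel [0.5896 0.0907 0.1   ]
handle [0.5635 0.1074 0.14  ]
handle [0.5712 0.1126 0.128 ]
station [ 0.5823 -0.0322  0.03  ]
ind [0.5765 0.1931 0.07  ]
stop0 [ 0.5332 -0.0474  0.03  ]
stop1 [ 0.6453 -0.0105  0.03  ]
```

View pics/top0c.png

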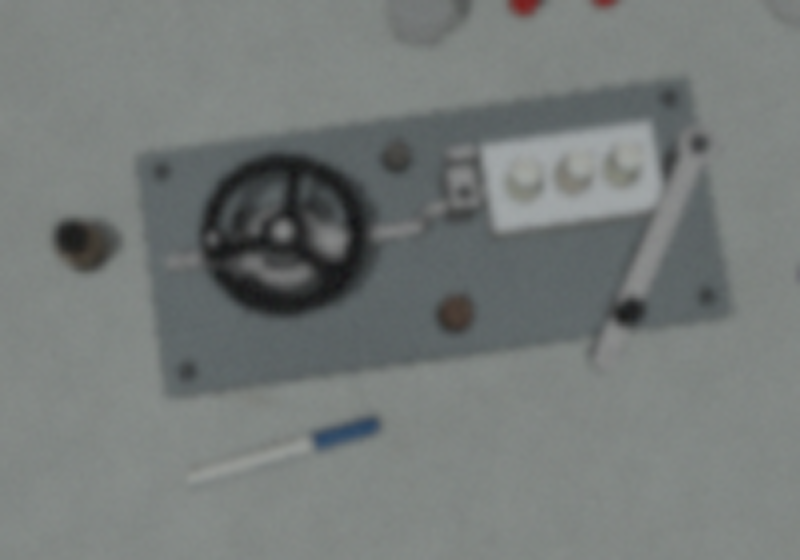

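View pics/scene0c.png

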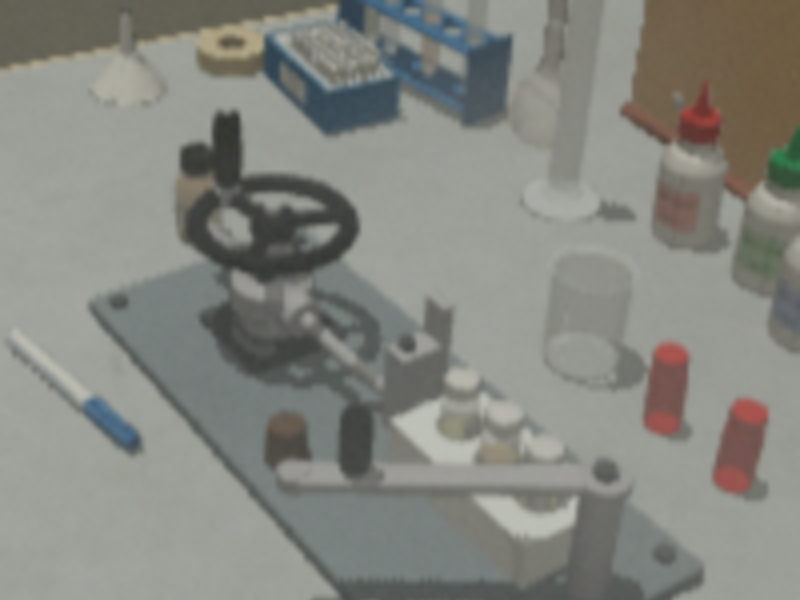

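The top view shows the wheel hub at crop (285,230), the handle left of it at (210,241), the knob at (630,310), the hinge at (698,143) and the vial caps at (523..622,170). The scene view shows the handle upright at the wheel's left rear, and the red look-alikes behind the station.

```bash
cat > fit.py <<'E'
from h import *
from scipy.optimize import least_squares
s=cam('scene');t=cam('top')
T=lambda x,y:(170+x/4,140+y/4); S=lambda x,y:(180+x/4,140+y/4)
# local pts
pts=[(t,T(137,155),(.085,.195,.012)),(t,T(690,78),(.085,-.195,.012)),(t,T(735,315),(-.085,-.195,.012)),(t,T(165,397),(-.085,.195,.012)),
(t,T(285,228),(0,.1,.108)),(t,T(698,143),(.02,-.172,.091)),(s,S(605,470),(.02,-.172,.091)),(s,S(278,222),(0,.1,.105)),(s,S(95,302),(-.085,.195,.012)),(s,S(700,572),(.085,-.195,.012))]
def W(p,l): 
    c,sn=np.cos(p[2]),np.sin(p[2]); return np.array([p[0]+c*l[0]-sn*l[1],p[1]+sn*l[0]+c*l[1],l[2]])
def res(p): return np.concatenate([proj(c,W(p,l))-np.array(uv) for c,uv,l in pts])
r=least_squares(res,[.58,-.03,0],loss='soft_l1'); p=r.x
print(p.round(4)); print(r.fun.reshape(-1,2).round(1).tolist() if 0 else res(p).reshape(-1,2).round(1).tolist())
for n,l in [('wheel',(0,.1,.1)),('hinge',(.02,-.172,.085)),('catch',(.02,-.02,.096))]: print(n,W(p,l).round(4))
print('handle',at_z(t,*T(210,241),.15),'knob',at_z(t,*T(630,309),.122),at_z(s,*S(357,408),.126), at_z(s,*S(228,115),.153))
h=W(p,(.02,-.172,.085));k=at_z(t,*T(630,309),.122);d=k-h;print('barlen',np.hypot(*d[:2]),'keeper ang',np.arctan2(d[1],d[0])-p[2]-np.pi/2)
w=W(p,(0,.1,.1));d=at_z(t,*T(210,241),.15)-w;print('handle r',np.hypot(*d[:2]),np.degrees(np.arctan2(d[1],d[0])))
E
python3 fit.py
```

```text
[ 0.5881 -0.0362  0.1168]
[[-0.3, -0.8], [0.2, -0.6], [0.2, 0.2], [0.0, -0.3], [-0.4, 0.2], [0.6, 0.4], [0.1, 1.8], [-1.5, -3.2], [-2.6, -0.6], [2.1, -0.3]]
wheel [0.5764 0.0631 0.1   ]
hinge [ 0.628  -0.2047  0.085 ]
catch [ 0.6103 -0.0538  0.096 ]
handle [0.56260423 0.10560686 0.15      ] knob [ 0.51942922 -0.14790806  0.122     ] [ 0.52278322 -0.14426601  0.126     ] [0.5651901  0.10193487 0.153     ]
barlen 0.12251900955017378 keeper ang 0.9718208434489233
handle r 0.044694184527958786 107.99012157667362
```

```bash
cat > mv.py <<'E'
# usage: mv.py claw bearing_deg_of_tool_x x y z [x y z ...]: rows from measured pose, in tool axes
import sys; from h import *
o=bot.get_obs(); M=R.from_quat(o['tool_rot']).as_matrix()
b=np.arctan2(M[1,0],M[0,0]); a=list(map(float,sys.argv[1:]))
tw=-((np.radians(a[1])-b+np.pi)%(2*np.pi)-np.pi)
print('t',round(o['clock'],2),'tcp',o['eef_pos'].round(4),'xb',round(np.degrees(b),1),'tilt',M[:,2].round(3),'j',o['joint_pos'].round(2),'F',o['ft_force'].round(1),'w',o['grip_width'])
for i in range(2,len(a),3):
    d=M.T@(np.array(a[i:i+3])-o['eef_pos'])*100; print(a[0],*d.round(2),round(tw,3),'|d|',np.linalg.norm(d).round(1))
E
python3 mv.py 1 210 .492 -.1635 .18 .492 -.1635 .1
```

```text
t 1.2 tcp [0.1163 0.4863 0.2313] xb 166.5 tilt [ 0. -0. -1.] j [ 1.34  0.24  0.    1.34 -0.    1.57] F [ 0.2 -0.4 -0.2] w 0.08550115374224507
1.0 -51.65 -54.45 5.13 -0.758 |d| 75.2
1.0 -51.65 -54.45 13.13 -0.758 |d| 76.2
```

>>> send_rows --motion "1 -51.65 -54.45 5.1 -0.758; 1 -51.65 -54.45 5.1 -0.758; 1 -51.65 -54.45 5.1 -0.758; 1 -51.65 -54.45 5.1 -0.758; 1 -51.65 -54.45 5.1 -0.758"

```text
clock: 1.7
eef_pos: [0.23, 0.2919, 0.2164]
tool_rot: [-0.219, 0.976, 0.0, 0.0]
ft_force: [0.1, 0.8, -0.0]
grip_width: 0.0121
grasp_force: 0.0
```

```bash
python3 mv.py 1 210 .492 -.1635 .18 .492 -.1635 .1
```

```text
t 1.7 tcp [0.23   0.2919 0.2164] xb -154.7 tilt [ 0.001  0.    -1.   ] j [ 0.9  -0.01 -0.32  1.26 -0.    0.46] F [ 0.1  0.8 -0. ] w 0.012142562413011839
1.0 -4.23 -52.37 3.64 -0.082 |d| 52.7
1.0 -4.23 -52.37 11.64 -0.082 |d| 53.8
```

>>> send_rows --motion "1 -4.2 -52.4 3.6 -0.08; 1 -4.2 -52.4 3.6 -0.08; 1 -4.2 -52.4 3.6 -0.08; 1 -4.2 -52.4 3.6 -0.08; 1 -4.2 -52.4 3.6 -0.08"

```text
clock: 2.2
eef_pos: [0.3532, 0.0746, 0.1997]
tool_rot: [-0.255, 0.967, 0.0, 0.001]
ft_force: [1.1, 1.8, 0.5]
grip_width: 0.0001
grasp_force: 0.0
```

```bash
python3 mv.py 1 210 .492 -.1635 .18 .492 -.1635 .1
```

```text
t 2.2 tcp [0.3532 0.0746 0.1997] xb -150.4 tilt [ 0.002  0.001 -1.   ] j [ 0.21 -0.02 -0.38  1.21  0.   -0.31] F [1.1 1.8 0.5] w 6.912314516453515e-05
1.0 -0.32 -27.56 1.97 -0.008 |d| 27.6
1.0 -0.3 -27.55 9.97 -0.008 |d| 29.3
```

>>> send_rows --motion "1 -0.3 -27 2 0; 1 -0.3 -27 2 0; 1 -0.3 -27 2 0; 1 -0.3 -27 2 0; 1 -0.3 -27 2 0"

```text
clock: 2.7
eef_pos: [0.4787, -0.1412, 0.1808]
tool_rot: [-0.255, 0.967, -0.0, 0.0]
ft_force: [1.0, 0.7, 1.3]
grip_width: 0.0
grasp_force: 0.0
```

```bash
cat > look.py <<'E'
import sys; from h import *
n,out=sys.argv[1:3]; o=bot.get_obs(); im=vision.camera(n); c=cam(n,o)
for t in sys.argv[3:]: print(t,[(np.round(b['rect'],1).tolist(),round(b['conf'],2)) for b in boxes_of(n,t)][:3])
cv2.imwrite(f'pics/{out}.png',im[:,:,::-1])
E
python3 look.py wrist w1 knob_center keeper_hinge; python3 mv.py 1 210 .492 -.1635 .18 .492 -.1635 .1
```

```text
knob_center [([189.2, 248.6, 148.1, 100.6], 0.67)]
keeper_hinge [([190.1, 249.1, 144.5, 96.3], 0.85)]
t 2.85 tcp [ 0.4786 -0.1415  0.1798] xb -150.7 tilt [-0.001  0.    -1.   ] j [-0.29  0.27 -0.1   1.21 -0.   -0.8 ] F [-0.4  0.5 -0.4] w -0.0005456468467625424
1.0 -0.09 -2.58 -0.02 -0.012 |d| 2.6
1.0 -0.1 -2.58 7.98 -0.012 |d| 8.4
```

View pics/w1.png

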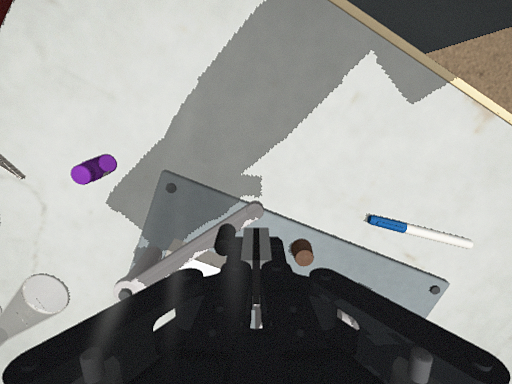

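The wrist view shows the knob's top at about (228,238), the bar tip at (256,211) and the hinge at (124,289).

```bash
python3 - <<'E'
from h import *
o=bot.get_obs();c=cam('wrist',o)
print(at_z(c,228,238,.122),at_z(c,256,211,.089),at_z(c,124,289,.093),at_z(c,166,191,.012))
E
python3 mv.py 1 210 .487 -.166 .18 .487 -.166 .1
```

```text
[ 0.51161238 -0.14869777  0.122     ] [ 0.49206051 -0.13445212  0.089     ] [ 0.62132585 -0.20603453  0.093     ] [ 0.54682287 -0.22280263  0.012     ]
t 2.85 tcp [ 0.4786 -0.1415  0.1798] xb -150.7 tilt [-0.001  0.    -1.   ] j [-0.29  0.27 -0.1   1.21 -0.   -0.8 ] F [-0.4  0.5 -0.4] w -0.0005456468467625424
1.0 0.47 -2.55 -0.02 -0.012 |d| 2.6
1.0 0.46 -2.56 7.98 -0.012 |d| 8.4
```

>>> send_rows --motion "1 0.4 -2.6 2 0; 1 0.4 -2.6 5 0; 1 0.4 -2.6 7.8 0; 1 0.4 -2.6 7.8 0"

```text
clock: 3.25
eef_pos: [0.4835, -0.1615, 0.0994]
tool_rot: [-0.256, 0.967, 0.003, -0.004]
ft_force: [-0.1, 0.0, 0.4]
grip_width: -0.0004
grasp_force: 0.0
```

```bash
python3 - <<'E' > /tmp/args
import numpy as np
h=np.array([.626,-.205]); n=np.array([np.cos(np.pi/6),.5])
out=[]
for th in [.8,.6,.4,.25,.13]:
    b=np.pi/2+.117+th; k=h+.122*np.array([np.cos(b),np.sin(b)])-.019*n; out+= [*k.round(4),.101]
print(*out)
E
cat /tmp/args; python3 mv.py 1 210 $(cat /tmp/args)
```

```text
0.5127 -0.1403 0.101 0.5294 -0.1225 0.101 0.5492 -0.1084 0.101 0.5658 -0.1006 0.101 0.5797 -0.0962 0.101
t 3.25 tcp [ 0.4835 -0.1615  0.0994] xb -150.4 tilt [-0.008  0.003 -1.   ] j [-0.32  0.36 -0.19  1.03  0.   -0.84] F [-0.1  0.   0.4] w -0.00041431875822603214
1.0 -3.58 0.4 -0.17 -0.007 |d| 3.6
1.0 -5.91 1.12 -0.18 -0.007 |d| 6.0
1.0 -8.33 1.37 -0.19 -0.007 |d| 8.4
1.0 -10.16 1.23 -0.2 -0.007 |d| 10.2
1.0 -11.59 0.92 -0.21 -0.007 |d| 11.6
```

>>> send_rows --motion "1 -2 0.2 0 0; 1 -3.6 0.4 0 0; 1 -4.8 0.8 0 0; 1 -5.9 1.1 0 0; 1 -5.9 1.1 0 0"

```text
clock: 3.75
eef_pos: [0.5347, -0.1236, 0.1036]
tool_rot: [-0.256, 0.967, -0.0, 0.001]
ft_force: [-0.4, 0.1, 0.6]
grip_width: -0.0002
grasp_force: 0.0
```

```bash
python3 mv.py 1 210 .5492 -.1084 .101 .5658 -.1006 .101 .5797 -.0962 .101; python3 look.py wrist w2 knob_center keeper_hinge
```

```text
t 3.75 tcp [ 0.5347 -0.1236  0.1036] xb -150.3 tilt [ 0.002 -0.    -1.   ] j [-0.23  0.42 -0.08  1.06  0.   -0.75] F [-0.4  0.1  0.6] w -0.00017094247933321875
1.0 -2.01 0.6 0.26 -0.005 |d| 2.1
1.0 -3.84 0.45 0.26 -0.005 |d| 3.9
1.0 -5.27 0.15 0.26 -0.005 |d| 5.3
knob_center [([193.6, 273.2, 258.5, 70.2], 0.74)]
keeper_hinge [([193.0, 276.3, 259.8, 68.0], 0.73), ([285.5, 253.2, 453.0, 261.0], 0.62)]
```

View pics/w2.png

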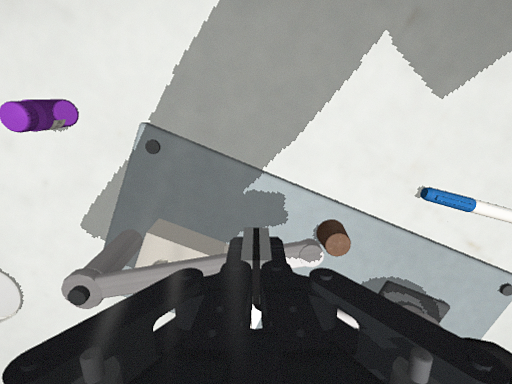

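The bar has swung: its tip is at (312,250) and the hinge at (78,294), with the fingers behind the knob. I'll keep pushing.

```bash
python3 - <<'E'
from h import *
o=bot.get_obs();c=cam('wrist',o)
a=at_z(c,312,250,.089);h=at_z(c,78,294,.093);s=at_z(c,152,146,.012);d=a-h
print(a,h,s,np.arctan2(d[1],d[0])-np.pi/2-.117)
E
```

```text
[ 0.52638985 -0.08931197  0.089     ] [ 0.62471585 -0.20370865  0.093     ] [ 0.53906203 -0.2211355   0.012     ] 0.5929938394311138
```

>>> send_rows --motion "1 -1 0.3 0.1 0; 1 -2 0.6 0.2 0; 1 -3 0.5 0.2 0; 1 -3.8 0.4 0.2 0; 1 -3.8 0.4 0.2 0"

```text
clock: 4.4
eef_pos: [0.5657, -0.1021, 0.1008]
tool_rot: [-0.256, 0.967, -0.0, 0.001]
ft_force: [-0.2, 0.3, -0.6]
grip_width: 0.0001
grasp_force: 0.0
```

```bash
python3 - <<'E'
import numpy as np
h=np.array([.626,-.205]); n=np.array([np.cos(np.pi/6),.5])
for th in [.2,.13,.08,.04,0]:
    b=np.pi/2+.117+th; k=h+.122*np.array([np.cos(b),np.sin(b)])-.019*n; print(th,k)
E
python3 mv.py 1 210 .5715 -.0986 .1 .5797 -.0962 .101 .5858 -.0949 .1 .5907 -.0942 .1 .5955 -.0937 .1
```

```text
0.2 [ 0.57151599 -0.09857867]
0.13 [ 0.57971699 -0.09620267]
0.08 [ 0.58566667 -0.0948597 ]
0.04 [ 0.59047011 -0.0940005 ]
0 [ 0.59530406 -0.09333408]
t 4.4 tcp [ 0.5657 -0.1021  0.1008] xb -150.4 tilt [ 0.001 -0.    -1.   ] j [-0.18  0.47 -0.01  1.09  0.   -0.7 ] F [-0.2  0.3 -0.6] w 0.00012790603604417516
1.0 -0.68 0.02 0.08 -0.007 |d| 0.7
1.0 -1.51 -0.18 -0.02 -0.007 |d| 1.5
1.0 -2.1 -0.36 0.08 -0.007 |d| 2.1
1.0 -2.56 -0.55 0.08 -0.007 |d| 2.6
1.0 -3.01 -0.74 0.08 -0.007 |d| 3.1
```

>>> send_rows --motion "1 -0.7 0 0 0; 1 -1.1 0 0 0; 1 -1.5 -0.2 0 0; 1 -1.8 -0.3 0 0; 1 -2.1 -0.4 0 0"

```text
clock: 4.9
eef_pos: [0.5846, -0.0958, 0.1008]
tool_rot: [-0.255, 0.967, 0.0, -0.0]
ft_force: [-0.1, -0.2, 0.5]
grip_width: -0.0002
grasp_force: 0.1
```

>>> send_rows --motion "1 -0.2 -0.1 0 0; 1 -0.4 -0.2 0 0; 1 -0.4 -0.2 0 0"

```text
clock: 5.2
eef_pos: [0.5892, -0.0956, 0.1009]
tool_rot: [-0.255, 0.967, -0.0, 0.0]
ft_force: [-0.1, 0.2, 0.5]
grip_width: -0.0001
grasp_force: 0.0
```

```bash
python3 mv.py 1 210 .5907 -.0942 .1 .5955 -.0937 .1;  python3 look.py wrist w3 knob_center keeper_hinge
```

```text
t 5.2 tcp [ 0.5892 -0.0956  0.1009] xb -150.4 tilt [ 0. -0. -1.] j [-0.16  0.51  0.06  1.12  0.   -0.68] F [-0.1  0.2  0.5] w -0.00010799194624917367
1.0 -0.2 0.05 0.09 -0.008 |d| 0.2
1.0 -0.64 -0.14 0.09 -0.008 |d| 0.7
knob_center [([181.1, 243.6, 274.2, 124.1], 0.72)]
keeper_hinge [([179.9, 246.5, 271.1, 125.0], 0.94)]
```

View pics/w3.png

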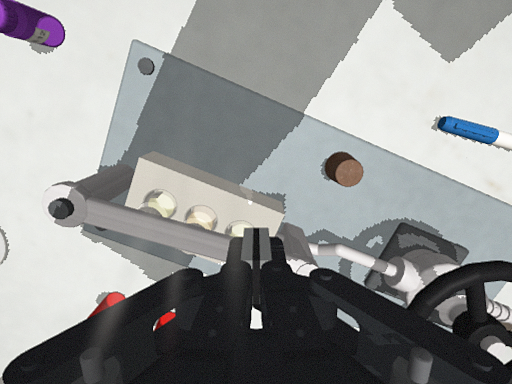

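The bar now lies just in front of or over the vials: its upper edge runs from (90,200) to (228,237) and the hinge is at (60,208). It is close to shut.

```bash
cat > kang.py <<'E'
import sys; from h import *
o=bot.get_obs();c=cam('wrist',o); u=list(map(float,sys.argv[1:5]))
a=at_z(c,*u[2:],.089);h=at_z(c,*u[:2],.089);d=a-h
print(h,a,'keeper',np.arctan2(d[1],d[0])-np.pi/2-.117)
E
python3 kang.py 90 200 228 237;python3 kang.py 60 208 302 268; python3 kang.py 85 226 225 262
```

```text
[ 0.61788406 -0.19038513  0.089     ] [ 0.59924247 -0.10984338  0.089     ] keeper 0.11044747832498779
[ 0.63123166 -0.20392898  0.089     ] [ 0.59522452 -0.05965288  0.089     ] keeper 0.1275749057129354
[ 0.63492947 -0.18733244  0.089     ] [ 0.61521982 -0.10347966  0.089     ] keeper 0.11386003142176236
```

>>> send_rows --motion "1 -0.1 0 0 0; 1 -0.2 0 0 0; 1 -0.3 0 0 0; 1 -0.4 -0.1 0 0; 1 -0.4 -0.1 0 0"

```text
clock: 5.85
eef_pos: [0.5911, -0.0947, 0.1007]
tool_rot: [-0.255, 0.967, 0.0, -0.002]
ft_force: [-4.9, -1.0, 2.9]
grip_width: -0.0003
grasp_force: 2.7
```

>>> send_rows --motion "1 -0.2 -0.1 0 0; 1 -0.3 -0.15 0 0; 1 -0.45 -0.2 0 0; 1 -0.6 -0.25 0 0; 1 -0.6 -0.25 0 0"

```text
clock: 6.35
eef_pos: [0.6003, -0.0935, 0.1009]
tool_rot: [-0.255, 0.967, -0.0, 0.001]
ft_force: [-0.4, 0.5, 0.6]
grip_width: -0.0
grasp_force: 0.0
```

```bash
python3 mv.py 1 210 .5955 -.0937 .1
```

```text
t 6.35 tcp [ 0.6003 -0.0935  0.1009] xb -150.4 tilt [ 0.001  0.    -1.   ] j [-0.15  0.53  0.09  1.13  0.   -0.67] F [-0.4  0.5  0.6] w -4.0061667434376906e-05
1.0 0.43 0.22 0.08 -0.007 |d| 0.5
```

>>> send_rows --motion "1 -0.1 -0.05 0 0; 1 -0.2 -0.1 0 0; 1 -0.3 -0.15 0 0; 1 -0.3 -0.15 0 0"

```text
clock: 6.75
eef_pos: [0.6005, -0.0936, 0.1007]
tool_rot: [-0.255, 0.967, 0.0, -0.002]
ft_force: [-7.1, -0.6, 3.4]
grip_width: -0.0001
grasp_force: 3.3
```

```bash
python3 look.py wrist w4 keeper_hinge;python3 mv.py 1 210 .5955 -.0937 .1
```

```text
keeper_hinge [([179.8, 236.1, 262.5, 141.8], 0.93)]
t 6.85 tcp [ 0.6005 -0.0936  0.1007] xb -150.5 tilt [-0.004 -0.    -1.   ] j [-0.15  0.54  0.1   1.14 -0.   -0.67] F [-8.1 -0.2  4.6] w 0.00011338728581074298
1.0 0.44 0.24 0.07 -0.008 |d| 0.5
```

View pics/w4.png

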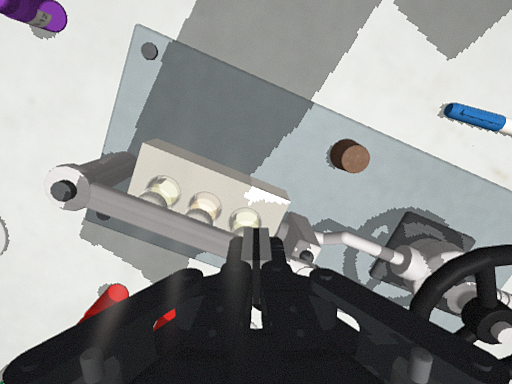

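The bar has advanced to the post. Its upper edge runs from about (95,181) to (232,232), and it no longer moves under 8 N.

```bash
python3 kang.py 92 179 228 226;python3 kang.py 88 205 222 252; python3 - <<'E'
import cv2; a=cv2.imread('pics/w4.png')[150:300,30:330]; cv2.imwrite('pics/w4c.png',cv2.resize(a,(800,400),interpolation=cv2.INTER_CUBIC))
E
```

```text
[ 0.61688015 -0.19163805  0.089     ] [ 0.60443765 -0.11122429  0.089     ] keeper 0.036513521754425446
[ 0.63283216 -0.18822348  0.089     ] [ 0.62148895 -0.10633738  0.089     ] keeper 0.020648293221304334
```

View pics/w4c.png

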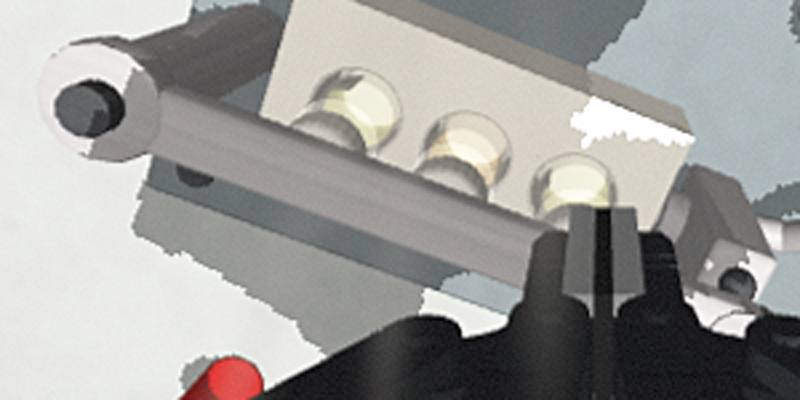

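>>> send_rows --motion "1 2 0.8 0 0; 1 3 0.8 -2 0; 1 3 0.8 -7 0; -1 3 0.8 -12 0; -1 3 0.8 -14 0"

```text
clock: 7.35
eef_pos: [0.5755, -0.1019, 0.247]
tool_rot: [-0.255, 0.967, -0.002, 0.005]
ft_force: [1.0, 0.4, 0.7]
grip_width: 0.028
grasp_force: 0.0
```

```bash
python3 mv.py -1 180 .5626 .1056 .25
```

```text
t 7.35 tcp [ 0.5755 -0.1019  0.247 ] xb -150.4 tilt [ 0.011 -0.002 -1.   ] j [-0.18  0.4   0.27  1.43  0.   -0.69] F [1.  0.4 0.7] w 0.02796537807898381
-1.0 -9.11 18.68 -0.35 0.516 |d| 20.8
```

>>> send_rows --motion "-1 -9.1 18.7 -0.3 0.516; -1 -9.1 18.7 -0.3 0.516; -1 -9.1 18.7 -0.3 0.516; -1 -9.1 18.7 -0.3 0.516; -1 -9.1 18.7 -0.3 0.516"

```text
clock: 7.85
eef_pos: [0.5597, 0.1106, 0.2443]
tool_rot: [-0.001, 1.0, 0.001, 0.001]
ft_force: [0.2, -0.9, -0.0]
grip_width: 0.0853
grasp_force: 0.0
```

```bash
python3 look.py wrist w5 handle wheel wheel_axis; python3 mv.py -1 180 .5626 .1056 .2
```

```text
handle [([251.2, 192.4, 23.9, 32.7], 0.82), ([41.5, 211.9, 26.2, 13.9], 0.43)]
wheel [([168.7, 221.8, 16.7, 19.7], 0.73), ([252.3, 191.8, 23.0, 29.3], 0.7), ([215.3, 190.3, 94.8, 93.7], 0.65)]
wheel_axis [([216.1, 191.5, 94.6, 93.6], 0.82)]
t 8.05 tcp [0.5599 0.1065 0.244 ] xb -179.9 tilt [ 0.001 -0.    -1.   ] j [ 0.19  0.38  0.23  1.42 -0.    0.19] F [-0.  -0.9 -0.5] w 0.08529177906039467
-1.0 -0.26 -0.09 4.4 0.001 |d| 4.4
```

View pics/w5.png

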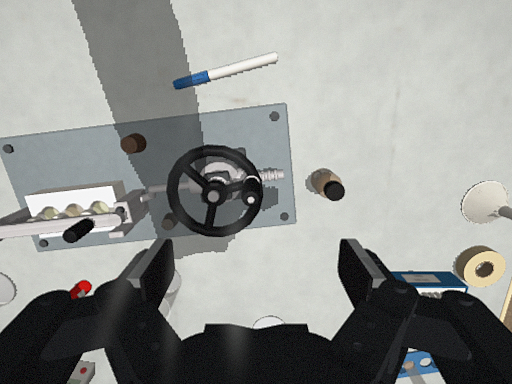

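The wheel hub is at (213,195) and the handle's top at (251,200). The keeper is shut, with its knob at (78,230).

```bash
python3 - <<'E'
from h import *
o=bot.get_obs()
im=vision.camera('wrist');c=cam('wrist',o); b=boxes_of('wrist','wheel_axis')[0]['rect'];h=boxes_of('wrist','handle')[0]['rect']
print(o['eef_pos'],b,h,at_z(c,b[0],b[1],.097),at_z(c,h[0],h[1]+6,.15))
g=cv2.cvtColor(im,cv2.COLOR_RGB2GRAY)
E
python3 mv.py -1 180 .5626 .1056 .2
```

```text
[0.55993542 0.10653142 0.24398066] [219.9, 191.3, 95.4, 94.8] [255.2, 192.4, 21.7, 31.4] [0.57447565 0.06713489 0.097     ] [0.56496601 0.10532539 0.15      ]
t 8.2 tcp [0.5599 0.105  0.2439] xb 179.9 tilt [ 0. -0. -1.] j [ 0.19  0.38  0.23  1.42 -0.    0.19] F [ 0.1 -0.6 -0.1] w 0.08523704302247012
-1.0 -0.27 0.06 4.39 -0.002 |d| 4.4
```

>>> send_rows --motion "-1 -0.35 0.05 4 0; -1 -0.35 0.05 8 0; -1 -0.35 0.05 11 0; -1 -0.35 0.05 12.8 0; 1 -0.35 0.05 12.8 0"

```text
clock: 8.7
eef_pos: [0.5608, 0.1048, 0.1126]
tool_rot: [0.001, 1.0, -0.001, -0.003]
ft_force: [0.1, 0.2, 0.4]
grip_width: 0.0733
grasp_force: 0.0
```

>>> send_rows --motion "1 0 0 0 0; 1 0 0 0 0; 1 0 0 0 0; 1 0 0 0 0; 1 0 0 0 0"

```text
clock: 9.2
eef_pos: [0.5642, 0.1062, 0.1175]
tool_rot: [0.0, 1.0, -0.0, 0.002]
ft_force: [-0.5, -2.9, 7.2]
grip_width: 0.0165
grasp_force: 58.9
```

```bash
python3 mv.py 1 180 .5626 .1056 .115;python3 look.py wrist w6 wheel wheel_axis
```

```text
t 9.2 tcp [0.5642 0.1062 0.1175] xb 180.0 tilt [ 0.003 -0.001 -1.   ] j [ 0.19  0.45  0.01  1.12 -0.    0.19] F [-0.5 -2.9  7.2] w 0.016531890475852854
1.0 0.16 -0.06 0.25 -0.0 |d| 0.3
wheel [([191.8, 233.4, 163.4, 134.9], 0.86)]
wheel_axis [([192.7, 232.3, 161.6, 135.8], 0.84)]
```

View pics/w6.png

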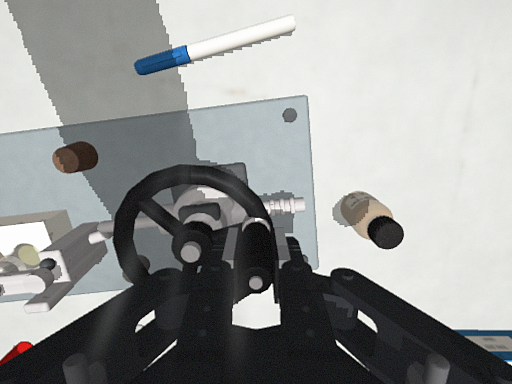

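The handle is between the fingers, with its top at (256,283), and the hub top is at (190,252).

```bash
cat > circ.py <<'E'
# circ.py cx cy r start_deg step_deg n : tool rows (tool x=-X, y=+Y) relative to start point of each 5-row call
import sys; from h import *
o=bot.get_obs();print(o['eef_pos'].round(4),o['ft_force'].round(1),o['grip_width'],o['grasp_force'])
r,a,s,n=map(float,sys.argv[1:5]); a,s=np.radians([a,s])
for k in range(int(n)):
    p=lambda i:r*100*np.array([-np.cos(a+(5*k+i)*s),np.sin(a+(5*k+i)*s)])
    print('; '.join('1 %.2f %.2f 0 0'%tuple(p(i)-p(0)) for i in range(1,6)))
E
python3 - <<'E'
from h import *
o=bot.get_obs();c=cam('wrist',o)
w=at_z(c,190,252,.108);h=at_z(c,256,283,.153);print(w,h,h-w,np.hypot(*(h-w)[:2]),np.degrees(np.arctan2(*(h-w)[1::-1])), o['ft_force'])
E
python3 circ.py .042 106.5 -18 4
```

```text
[0.57548822 0.06581696 0.108     ] [0.56560357 0.10574084 0.153     ] [-0.00988465  0.03992389  0.045     ] 0.04112934547138455 103.90607152798164 [ 1.12996857 -3.2509727   5.9030838 ]
[0.5642 0.1062 0.1175] [ 1.1 -3.3  5.9] 0.016061956727514533 58.87247912585735
1 -1.30 0.17 0 0; 1 -2.59 -0.07 0 0; 1 -3.75 -0.69 0 0; 1 -4.65 -1.65 0 0; 1 -5.22 -2.83 0 0
1 -0.17 -1.30 0 0; 1 0.07 -2.59 0 0; 1 0.69 -3.75 0 0; 1 1.65 -4.65 0 0; 1 2.83 -5.22 0 0
1 1.30 -0.17 0 0; 1 2.59 0.07 0 0; 1 3.75 0.69 0 0; 1 4.65 1.65 0 0; 1 5.22 2.83 0 0
1 0.17 1.30 0 0; 1 -0.07 2.59 0 0; 1 -0.69 3.75 0 0; 1 -1.65 4.65 0 0; 1 -2.83 5.22 0 0
```

>>> send_rows --motion "1 -1.30 0.15 0 0; 1 -2.6 -0.1 0 0; 1 -3.75 -0.75 0 0; 1 -3.75 -0.75 0 0"

```text
clock: 9.75
eef_pos: [0.6028, 0.0987, 0.1176]
tool_rot: [0.0, 1.0, -0.0, 0.002]
ft_force: [0.6, -1.9, 6.4]
grip_width: 0.0162
grasp_force: 58.9
```

```bash
cat > st.py <<'E'
from h import *
import sys
o=bot.get_obs();d=o['eef_pos'][:2]-[.5755,.0655];a=np.degrees(np.arctan2(d[1],d[0]));t=[np.sin(np.radians(a)),-np.cos(np.radians(a))]
f=o['ft_force'];print(round(o['clock'],2),o['eef_pos'].round(4),'r',np.hypot(*d).round(4),'brg',a.round(1),'F',f.round(1),'Fcw',np.dot(f[:2],t).round(1),'Frad',(np.dot(f[:2],d)/np.hypot(*d)).round(1),o['grip_width'].round(4),o['grasp_force'].round(0))
if len(sys.argv)>1:
  for s in map(float,sys.argv[2:]):
    q=np.radians(float(sys.argv[1])); p=lambda x:4.2*np.array([-np.cos(x),np.sin(x)])
    print(s,(p(q+np.radians(s))-p(q)).round(2))
E
python3 st.py 51.5 -12 -24
```

```text
Traceback (most recent call last):
  File "st.py", line 4, in <module>
    f=o['ft_force'];print(round(o['clock'],2),o['eef_pos'].round(4),'r',np.hypot(*d).round(4),'brg',a.round(1),'F',f.round(1),'Fcw',np.dot(f[:2],t).round(1),'Frad',(np.dot(f[:2],d)/np.hypot(*d)).round(1),o['grip_width'].round(4),o['grasp_force'].round(0))
                                                                                                                                                                                                            ^^^^^^^^^^^^^^^^^^^^^
AttributeError: 'float' object has no attribute 'round'
```

```bash
sed -i "s/o\['grip_width'\].round(4),o\['grasp_force'\].round(0)/round(float(o['grip_width']),4)/" st.py; python3 st.py 51.5 -12 -24; for a in 27.5 3.5 -20.5 -44.5 -68.5 -92.5 -116.5 -140.5 -164.5 -188.5; do python3 st.py $a -12 -24 | tail -2; done
```

```text
9.75 [0.6028 0.0987 0.1176] r 0.0429 brg 50.6 F [ 0.6 -1.9  6.4] Fcw 1.6 Frad -1.1 0.0162
-12.0 [-0.63 -0.62]
-24.0 [-1.11 -1.35]
-12.0 [-0.32 -0.82]
-24.0 [-0.47 -1.68]
-12.0 [ 0.04 -0.88]
-24.0 [ 0.26 -1.73]
-12.0 [ 0.39 -0.79]
-24.0 [ 0.94 -1.47]
-12.0 [ 0.68 -0.56]
-24.0 [ 1.46 -0.96]
-12.0 [ 0.85 -0.23]
-24.0 [ 1.72 -0.29]
-12.0 [0.87 0.13]
-24.0 [1.69 0.44]
-12.0 [0.74 0.47]
-24.0 [1.37 1.09]
-12.0 [0.48 0.73]
-24.0 [0.81 1.55]
-12.0 [0.14 0.87]
-24.0 [0.11 1.74]
-12.0 [-0.22  0.85]
-24.0 [-0.61  1.64]
```

>>> send_rows --motion "1 -0.63 -0.62 0 0; 1 -1.11 -1.35 0 0; 1 -1.11 -1.35 0 0"

```text
clock: 10.05
eef_pos: [0.6134, 0.0856, 0.1176]
tool_rot: [0.0, 1.0, 0.0, 0.002]
ft_force: [1.0, -0.6, 6.0]
grip_width: 0.016
grasp_force: 58.8
```

>>> send_rows --motion "1 -0.32 -0.82 0 0; 1 -0.47 -1.68 0 0; 1 -0.47 -1.68 0 0"

```text
clock: 10.35
eef_pos: [0.618, 0.0708, 0.1176]
tool_rot: [-0.0, 1.0, 0.003, 0.002]
ft_force: [2.4, 6.3, 6.0]
grip_width: 0.0161
grasp_force: 59.4
```

>>> send_rows --motion "1 0 -0.45 0 0; 1 0.04 -0.88 0 0; 1 0.04 -0.88 0 0"

```text
clock: 10.65
eef_pos: [0.618, 0.0702, 0.1177]
tool_rot: [-0.003, 1.0, 0.01, 0.003]
ft_force: [2.5, 24.8, 2.3]
grip_width: 0.0163
grasp_force: 59.7
```

```bash
python3 st.py
```

```text
10.65 [0.618  0.0702 0.1177] r 0.0427 brg 6.3 F [ 2.5 24.8  2.3] Fcw -24.3 Frad 5.2 0.0163
```

>>> send_rows --motion "1 0 0.5 0 0; 1 -0.02 0.95 0 0; 1 -0.02 0.95 0 0"

```text
clock: 10.95
eef_pos: [0.618, 0.0711, 0.1176]
tool_rot: [-0.001, 1.0, 0.001, 0.002]
ft_force: [1.9, 1.5, 5.5]
grip_width: 0.0163
grasp_force: 60.0
```

```bash
python3 st.py; python3 circ.py .042 6.5 18 4
```

```text
10.95 [0.618  0.0711 0.1176] r 0.0428 brg 7.5 F [1.9 1.5 5.5] Fcw -1.2 Frad 2.0 0.0163
[0.618  0.0711 0.1176] [1.9 1.5 5.5] 0.01625436062114528 59.952339513693005
1 0.35 1.27 0 0; 1 1.08 2.36 0 0; 1 2.10 3.18 0 0; 1 3.34 3.64 0 0; 1 4.65 3.70 0 0
1 1.27 -0.35 0 0; 1 2.36 -1.08 0 0; 1 3.18 -2.10 0 0; 1 3.64 -3.34 0 0; 1 3.70 -4.65 0 0
1 -0.35 -1.27 0 0; 1 -1.08 -2.36 0 0; 1 -2.10 -3.18 0 0; 1 -3.34 -3.64 0 0; 1 -4.65 -3.70 0 0
1 -1.27 0.35 0 0; 1 -2.36 1.08 0 0; 1 -3.18 2.10 0 0; 1 -3.64 3.34 0 0; 1 -3.70 4.65 0 0
```

Wheel is at its stop (unloaded TCP 0.618, 0.071). Now backing off, one quarter turn per call.

>>> send_rows --motion "1 0.35 1.27 0 0; 1 1.08 2.36 0 0; 1 2.10 3.18 0 0; 1 3.34 3.64 0 0; 1 4.65 3.70 0 0"

```text
clock: 11.45
eef_pos: [0.5712, 0.1077, 0.1176]
tool_rot: [-0.0, 1.0, 0.001, 0.003]
ft_force: [2.8, -2.3, 7.5]
grip_width: 0.0161
grasp_force: 60.2
```

>>> send_rows --motion "1 1.27 -0.35 0 0; 1 2.36 -1.08 0 0; 1 3.18 -2.10 0 0; 1 3.64 -3.34 0 0; 1 3.70 -4.65 0 0"

```text
clock: 11.95
eef_pos: [0.5344, 0.0607, 0.1176]
tool_rot: [-0.0, 1.0, 0.001, 0.003]
ft_force: [6.9, 3.7, 4.0]
grip_width: 0.0162
grasp_force: 59.9
```

```bash
python3 st.py
```

```text
11.95 [0.5344 0.0607 0.1176] r 0.0414 brg -173.3 F [6.9 3.7 4. ] Fcw 2.9 Frad -7.3 0.0162
```

>>> send_rows --motion "1 -0.35 -1.27 0 0; 1 -1.08 -2.36 0 0; 1 -2.10 -3.18 0 0; 1 -3.34 -3.64 0 0; 1 -4.65 -3.70 0 0"

```text
clock: 12.45
eef_pos: [0.5793, 0.0239, 0.1175]
tool_rot: [-0.0, 1.0, 0.002, 0.0]
ft_force: [-2.5, 4.2, 11.2]
grip_width: 0.016
grasp_force: 60.7
```

>>> send_rows --motion "1 -1.27 0.35 0 0; 1 -2.36 1.08 0 0; 1 -3.18 2.10 0 0; 1 -3.64 3.34 0 0; 1 -3.70 4.65 0 0"

```text
clock: 12.95
eef_pos: [0.6183, 0.0685, 0.1175]
tool_rot: [0.001, 1.0, -0.001, 0.002]
ft_force: [1.5, -2.5, 7.9]
grip_width: 0.016
grasp_force: 60.3
```

```bash
python3 st.py
```

```text
12.95 [0.6183 0.0685 0.1175] r 0.0429 brg 4.0 F [ 1.5 -2.5  7.9] Fcw 2.6 Frad 1.3 0.016
```

One turn done (slight lag, as expected). Second turn.

>>> send_rows --motion "1 0.35 1.27 0 0; 1 1.08 2.36 0 0; 1 2.10 3.18 0 0; 1 3.34 3.64 0 0; 1 4.65 3.70 0 0"

```text
clock: 13.45
eef_pos: [0.5712, 0.1077, 0.1175]
tool_rot: [-0.0, 1.0, 0.001, 0.002]
ft_force: [2.5, -0.4, 8.8]
grip_width: 0.0158
grasp_force: 60.4
```

>>> send_rows --motion "1 1.27 -0.35 0 0; 1 2.36 -1.08 0 0; 1 3.18 -2.10 0 0; 1 3.64 -3.34 0 0; 1 3.70 -4.65 0 0"

```text
clock: 13.95
eef_pos: [0.5344, 0.0606, 0.1175]
tool_rot: [-0.0, 1.0, 0.001, 0.003]
ft_force: [7.1, 2.7, 2.8]
grip_width: 0.0162
grasp_force: 59.9
```

>>> send_rows --motion "1 -0.35 -1.27 0 0; 1 -1.08 -2.36 0 0; 1 -2.10 -3.18 0 0; 1 -3.34 -3.64 0 0; 1 -4.65 -3.70 0 0"

```text
clock: 14.45
eef_pos: [0.5794, 0.0238, 0.1175]
tool_rot: [-0.0, 1.0, 0.002, 0.0]
ft_force: [-2.6, 5.2, 11.3]
grip_width: 0.0159
grasp_force: 60.7
```

>>> send_rows --motion "1 -1.27 0.35 0 0; 1 -2.36 1.08 0 0; 1 -3.18 2.10 0 0; 1 -3.64 3.34 0 0; 1 -3.70 4.65 0 0"

```text
clock: 14.95
eef_pos: [0.6183, 0.0685, 0.1176]
tool_rot: [0.001, 1.0, -0.001, 0.002]
ft_force: [2.2, -1.7, 9.5]
grip_width: 0.0161
grasp_force: 60.3
```

>>> send_rows --motion "1 0 0.1 0 0; 1 0 0.1 0 0; 1 0 0.1 0 0"

```text
clock: 15.25
eef_pos: [0.6179, 0.0714, 0.1176]
tool_rot: [-0.0, 1.0, 0.001, 0.002]
ft_force: [2.2, 2.0, 7.1]
grip_width: 0.0162
grasp_force: 60.2
```

```bash
python3 st.py
```

```text
15.25 [0.6179 0.0714 0.1176] r 0.0428 brg 7.9 F [2.2 2.  7.1] Fcw -1.7 Frad 2.4 0.0162
```

>>> send_rows --motion "1 0 -0.1 0 0; 1 0 -0.1 0 0; 1 0 -0.1 0 0; 1 0 -0.1 0 0"

```text
clock: 15.65
eef_pos: [0.618, 0.0701, 0.1176]
tool_rot: [-0.0, 1.0, 0.001, 0.002]
ft_force: [3.4, 1.8, 7.3]
grip_width: 0.0163
grasp_force: 60.2
```

```bash
python3 st.py; python3 look.py top t9 wheel handle; python3 - <<'E'
import cv2; a=cv2.imread('pics/t9.png')[120:270,160:380]; cv2.imwrite('pics/t9c.png',cv2.resize(a,(800,545),interpolation=cv2.INTER_CUBIC))
E
```

```text
15.65 [0.618  0.0701 0.1176] r 0.0428 brg 6.2 F [3.4 1.8 7.3] Fcw -1.4 Frad 3.6 0.0163
wheel []
handle []
```

View pics/t9c.png

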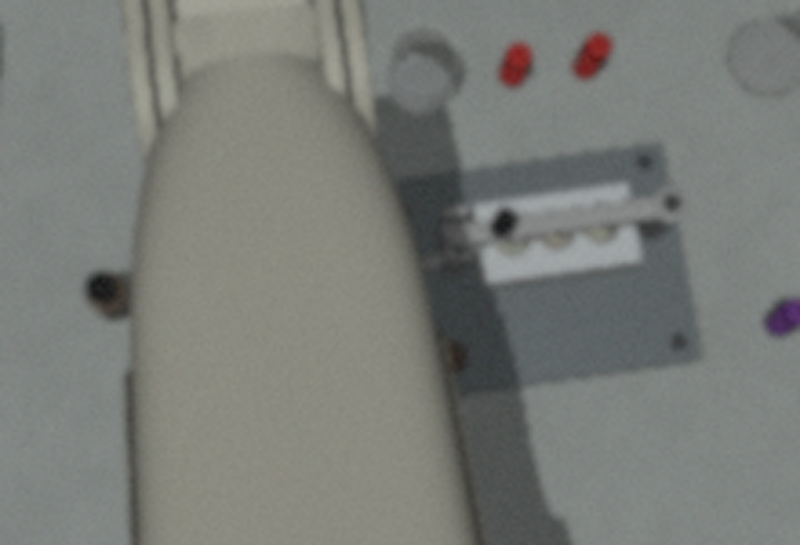

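The keeper lies shut along the vial row, from the hinge (672,203) to the post (460,228), and the bystanders are in place. One last trim of the wheel.

>>> send_rows --motion "1 0 0.1 0 0; 1 0 0.06 0 0; 1 0 0.06 0 0; 1 0 0.06 0 0"

```text
clock: 16.2
eef_pos: [0.618, 0.0703, 0.1176]
tool_rot: [0.0, 1.0, 0.0, 0.002]
ft_force: [3.1, 0.7, 6.1]
grip_width: 0.0161
grasp_force: 60.2
```

>>> send_rows --motion "1 0 0.05 0 0; 1 0 0.05 0 0; 1 0 0.05 0 0; 1 0 0.05 0 0; 1 0 0.05 0 0"

```text
clock: 16.7
eef_pos: [0.618, 0.0704, 0.1176]
tool_rot: [0.0, 1.0, 0.0, 0.002]
ft_force: [3.8, -0.1, 6.0]
grip_width: 0.0164
grasp_force: 60.2
```

```bash
python3 -c "
from workcell import workorder
print(workorder.job_done())"
```

```text
the job is handed in; nothing more can be done
None
```

The job is handed in: the keeper is pushed past its catch onto the end stop, and the wheel was turned clockwise to its stop, then backed off two turns (within about 1° by the arm's position reading). The handle is still gripped, and the last overhead picture showed the vials and the bystanders it had in view (the arm hid the rest) undisturbed.

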